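# Fit a fresh grinding disc to the plaster-model grinder

## Robot

A 6-joint arm with a two-finger parallel gripper is mounted at the origin on the work surface. World frame = base frame: x ahead of the robot, y to its left, z up, the work surface at z = 0. Lengths are in m, angles in rad, forces in N, time in s.
With the tool pointing down it reaches from about 0.375 to 0.9 m from the base axis. Payload 3.1 kg.
Tool frame: the origin (TCP) lies midway between the tips of the shut fingers; the grasp point (between the pads) lies 19 mm behind it; z points along the fingers, y is the line along which they close (so a half turn about z gives the same grasp; the last joint's range is limited). The gripper opens to 85 mm and grips with 20 to 120 N. Pads are 22 mm wide; open, the fingers measure 114 mm over their backs; the gripper's body (76 mm by 85 mm) begins 54 mm behind the grasp point. The pads swing forward as they close: fully open they stand 13 mm farther back than shut.
Start: joints at [0.955, 0.527, 1.433, -0, 1.181, -0.178], TCP at [0.265, 0.566, 0.231] pointing down, gripper open.
Joint ranges: [-3.08, 3.08], [-0.75, 2.2], [0.22, 2.44], [-1.43, 4.57], [0, 2.65], [-2.85, 2.85]. Speed limits (rad/s): [2.79, 2.79, 3.14, 3.14, 3.14, 3.14].

## Interface

Orientations are given as a unit quaternion [x, y, z, w].
In Python, from station import manip gives the robot as it stands.
- The arm moves only by the tool step_arm, never from a script. Its argument "targets" is text: rows parted by semicolons, each of 4 numbers parted by spaces: the shift along the tool's x, y, z in mm, then the turn about the tool's z in degrees. A call has 1 to 12 rows; each row is the pose to reach, as a shift and turn from the pose commanded when the call began, along the tool's axes at that moment; what a row does not reach only later rows make up. A row lasts 1/10 s, in which the tool goes at most 50 mm and 8.59 degrees, less where a joint would pass 70% of its speed; a pose out of reach is approached as far as the arm can. A call with a gripper value outside its range is refused whole. "gripper" is the closure, from 0 (fully open) to 1 (shut), set as the call begins (left out, the last holds). The fingers move at their own pace and stop on an object; "squeeze" is the grip in N (left out, the last holds). Time passes only in rows, so rows that repeat a pose let the fingers close. It gives the time, the measured TCP pose, the force, the opening and the grip force at its end, in the units of the state.
- manip.sense(): the state, without advancing time (a new reading comes with each control period).
- manip.snapshot(name): name is "scene" or "top" or "wrist"; returns the picture (420x560x3 uint8, red, green, blue); there is no depth.
- manip.get_calibration(name): a dict with "fov_y" (degrees; the focal length in pixels is half the picture's height over the tangent of half this angle, whatever the lens; pixels are square), "cx", "cy" (the principal point, pixels), "extrinsics" (4x4, takes a point from camera to world coordinates); the wrist camera has in their place "tool_from_camera" (4x4, takes a point from camera to tool coordinates, whose origin is the TCP and whose axes are the flange's). Camera axes: x right, y down, z forward; pixel columns grow to the right and rows downward; lengths in m; the calibration is good to about 2 mm. The wrist camera is an equidistant fisheye: a pixel r from the principal point sees the ray r / f radians off the axis. A picture is of the moment at which its call begins: read the wrist's pose just before it. get_calibration takes no time and is no camera call.
- manip.sign_off(): hands the job in; it is judged then, once.
Trained networks look in the newest picture that a camera, given by its name, has taken for a name from the list of things; names that differ only in an ending like _2 or _b are one class to them, and where a whole thing is asked for, a point or a joint stands for the part that bears it (a point fixed in the world has none). Each returns a list of dicts, best first, with "p" (0 to 1); they miss things now and then, are a little off and sometimes report something else, mostly with a low value. They report only what shows in the picture. A call takes as long as a camera call. They do not tell look-alikes from the thing itself.
- manip.recognise(camera, query): "position" ([column, row] in pixels, amid what is visible of it).
- manip.masks_of(camera, query): "pixels" (420x560 bool, what is visible of it) and "position" ([column, row] in pixels, amid what is visible of it).
- manip.mark_of(camera, query): "position" ([column, row] in pixels: a listed point, or the origin of a listed thing).
The state is a dict: "t": time; "q": joint angles; "qd": joint speeds; "tau": joint torques, N m; "tcp_pos": TCP position; "tool_rot": TCP orientation; "force": force on the tool from outside, world axes, zero at the start; "ft_torque": the same for the moment, N m; "finger_gap": opening from 0.0 (shut) to 1.0 (fully open); "gripper_force": force on a finger pad.
Only numpy, scipy, OpenCV 4.12 (cv2) and the standard library are available. Lean on these libraries where they do the work, as an engineer would, in place of code of your own. Each camera call takes 0.05 s, during which the arm holds its last target. There are 200 camera calls.

## Task

Fit the fresh grinding disc (light metal, orange knob) from the rack to the grinder: first lean it on the two pegs of the sloping blue rest, flat against it with the knob outwards, and let go of it there, so that you can take it again by the knob. Then turn it until its three holes line up with the three studs of the hub, and slide it fully home, flat on the hub with the knob up. Never drop the disc, and leave the dark worn disc standing where it is in the rack.

Things in the scene. Friction and masses are not known exactly. Their poses are not given: they have to be found in the camera images.
- disc_mid (a point): Fresh grinding disc: light metal, 130 mm diameter, 10 mm thick, 0.3 to 0.55 kg, orange grip bar (knob) on one face. Point: centre of the plate, mid-thickness. z: its axis, out of the knob side. Three 14 mm through holes, centres 40 mm from the axis, at 60, 180, 300 degrees from its x towards its y. Starts standing on its rim in the rack: axis level, x straight up (the top rim is between holes).
- disc_knob (a point): Centre of the disc's orange knob, half-way up it, 22 mm from disc_mid along the disc's z; same axes as disc_mid. The knob is a straight-sided bar 50 mm long along y, 22 mm wide along x, and stands 34 mm above the plate's face, in its centre. It is level while the disc stands in the rack.
- worn_mid (a point): Worn disc, a bystander in the rack's other slot: same outline and knob shape as the fresh disc, but dark with a blue knob and four holes. Same point and axes as disc_mid.
- rack_mid (a point): Fixed disc rack: centre of its base's top face, 10 mm above the table (base 190 x 120 mm). z up. Two slots, 45 mm either side of here along its x; disc axes lie along its x, knobs face its -x. Discs stand on the base between white fins 14 mm apart and 40 mm high (only the lower third is enclosed), with 20 mm high end stops. Lifting a disc 50 mm frees it.
- rest_seat (a point): Where disc_mid comes to lie on the fixed sloping rest (blue plate on a black foot), which leans back at 45 degrees; 73 mm above the table. z: square out of the slope, x: up the slope, y: level. The disc lies knob to +z, rim on two pegs that centre it, back on the rest's plate: surface 5 mm behind here, 56 mm wide, ending 23 mm up the slope from here, so the disc's upper part overhangs freely.
- rest_peg (a point): One of the rest's two steel pegs (12 mm diameter, square to the slope, sticking 23 mm out of the plate): centre of its root at the plate. Relative to rest_seat it is 57 mm down the slope and 42 mm to +y; the other is the same to -y. Same axes as rest_seat.
- hub_seat (a point): Centre of the top face of the grinder's hub (dark, 106 mm diameter, 60 mm above the table). z up; the frame turns with the hub. Three brass studs, 10 mm diameter, 18 mm high, tapered tips, stand 40 mm from the axis at 60, 180, 300 degrees from its x towards its y. A seated disc has disc_mid 5 mm above here; any of the three turns fits.
- grinder: White fixed grinder housing, 42 mm high, 235 x 200 mm; origin on the table below the hub's axis, z up. Along its +x a control pod 34 mm deep and 86 mm high (its red knob 97 mm) begins 93 mm from the hub's axis; the rest is clear.
- spindle (a joint): Angle (rad) of the hub in the housing, counter-clockwise from above. Stiff: it stays where it is unless pushed hard (0.8 N m).
There are look-alikes about, which are no part of the job. Leave any pink look-alike of the part that bears disc_mid alone.

How it is judged:
On the way:
1. the fresh disc lies on the sloping rest, against plate and pegs, knob outwards, let go of (distance between disc_mid and rest_seat below 0.012 m and z of disc_knob in the frame of rest_seat above 0.015 m and angle between the z axis of disc_mid and the z axis of rest_seat, either way round below 0.12 rad and contact force between the fingers and disc below 0.05 N and linear speed of disc below 0.02 m/s), for 0.2 s.
At the end, for the whole second after the job is handed in: The fresh disc sits at rest on the hub with all three studs through its holes: knob up, centred within 4 mm, within 2.5 mm of fully down, level within 2 degrees; the worn disc is within 30 mm of where it stood (horizontal distance between disc_mid and hub_seat below 0.004 m and z of disc_mid in the frame of hub_seat between 0.002 and 0.0075 m and z of disc_knob in the frame of hub_seat above 0.02 m and angle between disc_mid's own z axis and vertical below 0.04 rad and linear speed of disc below 0.01 m/s and distance of worn_mid from where it was at the start of the episode below 0.03 m); the robot touches nothing.
It fails at once if the fresh disc is dropped (moves faster than 0.7 m/s while no finger holds it) (linear speed of disc above 0.7 m/s and contact force between the fingers and disc below 0.05 N).
It fails at once if the worn disc is taken out or knocked over (moved more than 30 mm) (distance of worn_mid from where it was at the start of the episode above 0.03 m).
It also fails if it takes over 64 s, if anything falls off the work surface, if the arm or the gripper's body presses on something with over 40 N, if the wrist force passes 120 N, or if a joint passes its speed limit or range.

## Working session

There is one attempt and no reset: what is moved stays moved. The work goes in short steps, Python scripts to look and compute and a tool call to move; the robot and the scene stay as the last step left them, time stands still between calls to the robot, and variables do not carry over. Pictures are saved under pics/ and viewed, at most 10 in all, crops included, and the job is handed in when it is done.

Besides the shell and the picture viewer there is one more tool, called after "Request:" as name(argument=value, ...), one argument or row to a line, values as JSON. step_arm: Moves the arm, as the interface text tells. Its arguments: {"type":"object","properties":{"targets":{"type":"string"},"gripper":{"type":"number"},"squeeze":{"type":"number"}},"required":["targets"]}

```bash
ls; mkdir -p pics; cat > h.py <<'E'
import numpy as np, cv2
from station import manip
from scipy.spatial.transform import Rotation as R
def save(cam,fn):
    im=manip.snapshot(cam); cv2.imwrite('pics/'+fn,im[:,:,::-1]); return im
def ray(cam,px,st=None):
    c=manip.get_calibration(cam); f=210/np.tan(np.radians(c['fov_y']/2))
    d=np.array([px[0]-c['cx'],px[1]-c['cy']])
    if cam=='wrist':
        st=st or manip.sense()
        r=np.hypot(*d);th=r/f
        v=np.array([*(np.sin(th)*d/max(r,1e-9)),np.cos(th)])
        T=np.eye(4);T[:3,:3]=R.from_quat(st['tool_rot']).as_matrix();T[:3,3]=st['tcp_pos']
        E=T@np.array(c['tool_from_camera'])
    else:
        v=np.array([d[0]/f,d[1]/f,1]);E=np.array(c['extrinsics'])
    v=E[:3,:3]@v
    return E[:3,3],v/np.linalg.norm(v)
def tri(rs):
    A=sum(np.eye(3)-np.outer(v,v) for o,v in rs);b=sum((np.eye(3)-np.outer(v,v))@o for o,v in rs)
    p=np.linalg.solve(A,b); return p,[np.linalg.norm(np.cross(p-o,v)) for o,v in rs]
def atz(r,z): o,v=r; return o+v*(z-o[2])/v[2]
def proj(cam,P,st=None):
    c=manip.get_calibration(cam); f=210/np.tan(np.radians(c['fov_y']/2));P=np.atleast_2d(P)
    if cam=='wrist':
        st=st or manip.sense();T=np.eye(4);T[:3,:3]=R.from_quat(st['tool_rot']).as_matrix();T[:3,3]=st['tcp_pos']
        E=T@np.array(c['tool_from_camera'])
    else: E=np.array(c['extrinsics'])
    q=(P-E[:3,3])@E[:3,:3]
    if cam=='wrist':
        rr=np.hypot(q[:,0],q[:,1]);th=np.arctan2(rr,q[:,2]);uv=q[:,:2]/np.maximum(rr,1e-9)[:,None]*th[:,None]*f
    else: uv=q[:,:2]/q[:,2:]*f
    return uv+[c['cx'],c['cy']]
E
cat > a.py <<'E'
from h import *
np.set_printoptions(precision=4,suppress=True)
ims=[save(c,c+'0.png') for c in('scene','top','wrist')]
cv2.imwrite('pics/st.png',cv2.resize(np.hstack([ims[0],ims[1]])[:,:,::-1],(1120,420)))
for c in('scene','top'):
    k=manip.get_calibration(c);print(c,k['fov_y'],k['cx'],k['cy'],np.array(k['extrinsics']).round(3).tolist())
k=manip.get_calibration('wrist');print(k['fov_y'],np.array(k['tool_from_camera']).round(4).tolist())
s=manip.sense();print(s)
for q in 'disc_mid disc_knob worn_mid rack_mid rest_seat rest_peg hub_seat grinder'.split():
    D={}
    for c in('scene','top'):
        D[c]=manip.mark_of(c,q);print(q,c,[(np.round(d['position'],1).tolist(),round(d['p'],2)) for d in D[c][:4]])
    for a in D['scene'][:3]:
        for b in D['top'][:3]:
            p,r=tri([ray('scene',a['position']),ray('top',b['position'])])
            if max(r)<.008: print('   ',p,np.round(r,4))
E
python3 a.py
```

```text
pics
scene 45.09962945493112 283.1426919036312 209.0785859022801 [[0.844, 0.374, -0.384, 1.093], [0.536, -0.604, 0.59, -0.782], [-0.011, -0.704, -0.71, 1.076], [0.0, 0.0, 0.0, 1.0]]
top 51.480093101908764 281.2120653109612 204.5085645380926 [[-0.019, -0.987, 0.162, 0.308], [-1.0, 0.016, -0.017, 0.072], [0.014, -0.162, -0.987, 1.372], [0.0, 0.0, 0.0, 1.0]]
65.70646984690485 [[0.0002, -0.9506, -0.3105, 0.0792], [1.0, 0.0004, -0.0006, 0.0008], [0.0007, -0.3105, 0.9506, -0.1427], [0.0, 0.0, 0.0, 1.0]]
{'t': 0.15, 'q': array([ 0.9545,  0.5283,  1.4336,  0.    ,  1.1814, -0.1785]), 'qd': array([ 0.0008, -0.0011, -0.0036, -0.0009,  0.0003,  0.0007]), 'tau': array([  0.0015, -44.2739, -17.8277,  -0.0003,   0.0056,  -0.    ]), 'tcp_pos': array([0.2646, 0.5656, 0.2306]), 'tool_rot': array([ 0.2171,  0.9761, -0.0007, -0.0003]), 'force': array([0.0018, 0.1004, 0.1438]), 'ft_torque': array([ 0.0206, -0.0138, -0.0226]), 'gripper_force': 0.0, 'finger_gap': 0.9971678634713236}
disc_mid scene [([302.2, 163.8], 0.8), ([323.6, 136.0], 0.55)]
disc_mid top [([214.0, 217.2], 0.63), ([140.6, 230.9], 0.56)]
[... 386 characters left out ...]
scene [([318.4, 174.4], 0.64)]
rack_mid top [([207.7, 207.8], 0.75)]
    [0.5288 0.2835 0.0159] [0.0058 0.0058]
rest_seat scene [([266.9, 230.6], 0.82)]
rest_seat top [([309.7, 187.7], 0.63), ([411.1, 186.9], 0.56), ([216.0, 214.8], 0.4)]
    [ 0.5659 -0.0413  0.0807] [0.0058 0.0058]
rest_peg scene [([267.2, 228.5], 0.59), ([321.4, 175.7], 0.25)]
rest_peg top [([301.4, 202.3], 0.58), ([199.9, 191.7], 0.5)]
    [ 0.535  -0.0116  0.0413] [0.0032 0.0032]
hub_seat scene [([197.8, 319.1], 0.61)]
hub_seat top [([411.6, 186.2], 0.95)]
    [ 0.5728 -0.3512  0.0685] [0.0004 0.0004]
grinder scene [([201.4, 337.0], 0.63)]
grinder top [([407.4, 190.1], 0.6)]
    [ 0.5753 -0.3575  0.0005] [0.0022 0.0022]
```

View pics/scene0.png

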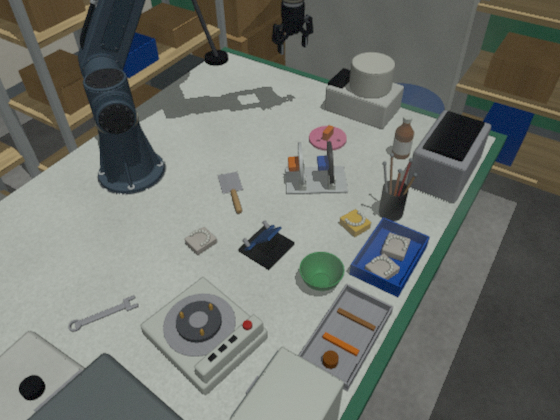

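View pics/top0.png

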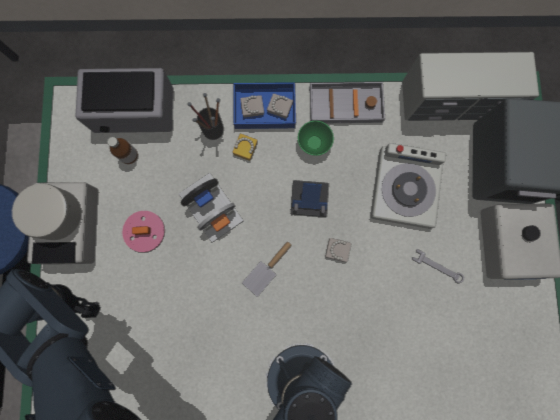

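The scene view shows the rack with the fresh disc (orange knob) at (295,163) and the worn disc at (329,161). The pink look-alike is at (327,137), the blue rest at (265,240) and the hub at (198,320). The top view agrees. I'm moving over the rack for a near look.

Request:
step_arm(
  targets="-335 -187 -40 38;-335 -187 -40 38;-335 -187 -40 38;-335 -187 -40 38;-335 -187 -40 38;-335 -187 -40 38;-335 -187 -40 38;-335 -187 -40 38;-335 -187 -40 38;-335 -187 -40 38;-335 -187 -40 38",
  gripper=0,
)

```text
t: 2.05
tcp_pos: [0.4881, 0.2553, 0.2711]
tool_rot: [0.523, 0.852, -0.0, -0.001]
force: [-0.3, 0.6, -0.5]
finger_gap: 1.0
gripper_force: 0.0
```

```bash
cat > b.py <<'E'
from h import *
import sys
np.set_printoptions(precision=4,suppress=True)
st=manip.sense();save('wrist',sys.argv[1]);print(st['tcp_pos'],st['tool_rot'],st['q'],st['t'],st['force'])
for a in sys.argv[2:]:
    q,z=a.split(':')
    for d in manip.mark_of('wrist',q)[:3]: print(q,np.round(d['position'],1),round(d['p'],2),atz(ray('wrist',d['position'],st),float(z)))
E
python3 b.py w1.png disc_mid:.075 disc_knob:.075 worn_mid:.075 rack_mid:.01
```

```text
[0.4881 0.2553 0.2711] [ 0.5228  0.8525 -0.0002 -0.0005] [ 0.2788  0.3817  1.5717  0.0005  1.1892 -0.192 ] 2.05 [-0.2742  0.5988 -0.4794]
disc_mid [284.4 180.5] 0.87 [0.4897 0.2513 0.075 ]
disc_knob [237.3 328.6] 0.46 [0.5249 0.0424 0.075 ]
worn_mid [369.7 174.7] 0.79 [0.5694 0.2999 0.075 ]
rack_mid [322.7 167.1] 0.58 [0.5321 0.2746 0.01  ]
```

View pics/w1.png

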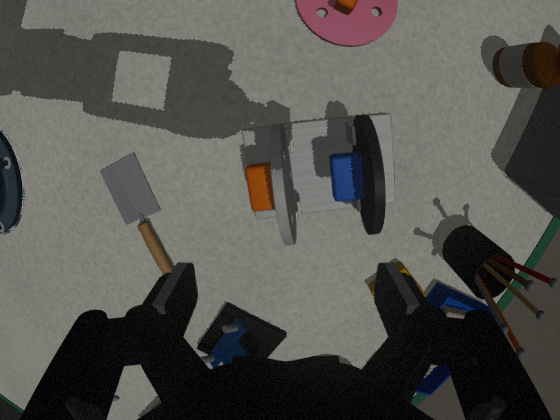

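The wrist view shows the fresh disc edge-on at (284,183) with its knob to the left, and the worn disc at (372,175). I'll fit the disc pose to its mask.

```bash
cat > fit.py <<'E'
from h import *
from scipy.optimize import minimize
t=np.linspace(0,2*np.pi,60)
PL=np.vstack([np.c_[65*np.cos(t),65*np.sin(t),0*t+z] for z in(-5,5)])/1e3
KN=np.array([[a,b,c] for a in(-11,11) for b in(-25,25) for c in(5,39)])/1e3
HO=[np.c_[40*np.cos(a)+7*np.cos(t),40*np.sin(a)+7*np.sin(t),0*t+5]/1e3 for a in np.radians([60,180,300])]
def render(cam,p,Rm,st,S=4):
    m=np.zeros((420*S,560*S),np.uint8)
    for X in(PL,KN):
        uv=proj(cam,X@Rm.T+p,st); cv2.fillPoly(m,[cv2.convexHull(((uv+.5)*S).astype(np.int32))],1)
    return cv2.resize(m.astype(np.float32),(560,420),interpolation=cv2.INTER_AREA)
def fit(views,pose,x0,step):
    # views: list (cam,mask,st); pose(x)->(p,R)
    def cost(x):
        p,Rm=pose(x);c=0
        for cam,m,st in views:
            r=render(cam,p,Rm,st);c+=1-np.minimum(r,m).sum()/np.maximum(r,m).sum()
        return c
    sim=np.vstack([x0]+[np.array(x0)+np.eye(len(x0))[i]*step[i] for i in range(len(x0))])
    o=minimize(cost,x0,method='Nelder-Mead',options=dict(initial_simplex=sim,xatol=1e-4,fatol=1e-5,maxiter=300))
    return o.x,o.fun
E
cat > c.py <<'E'
from fit import *
np.set_printoptions(precision=4,suppress=True)
V=[]
for cam,near in(('wrist',(284,180)),('scene',(302,164)),('top',(214,217))):
    st=manip.sense()
    manip.snapshot(cam)
    M=manip.masks_of(cam,'disc_mid')
    M=[d for d in M if np.hypot(*(np.array(d['position'])-near))<25]
    print(cam,[(d['position'],d['pixels'].sum(),d['p']) for d in M])
    if M: V.append((cam,M[0]['pixels'].astype(np.float32),st))
def pose(x):
    a=x[2]; zz=np.array([-np.cos(a),-np.sin(a),0]);xx=np.array([0,0,1.]);return np.array([x[0],x[1],.075]),np.c_[xx,np.cross(zz,xx),zz]
for vs in [V]+[[v] for v in V]:
    x,c=fit(vs,pose,[.489,.253,.52],[.005,.005,.08]);print([v[0] for v in vs],x[:2],np.degrees(x[2]),c)
st=manip.sense()
for q in('rest_seat','rest_peg'):
    for d in manip.mark_of('wrist',q)[:3]: print(q,d['position'],d['p'],atz(ray('wrist',d['position'],st),.073 if q=='rest_seat' else .029))
E
python3 c.py
```

```text
wrist [([276.8, 182.4], np.int64(3501), 0.6)]
scene [([298.3, 161.3], np.int64(237), 0.69)]
top [([223.8, 215.9], np.int64(220), 0.59)]
['wrist', 'scene', 'top'] [0.4914 0.2465] 32.29044589396683 1.1976099014282227
['wrist'] [0.4917 0.2481] 35.4412285012584 0.154457688331604
['scene'] [0.4898 0.2476] 31.418044228710823 0.33571046590805054
['top'] [0.493  0.2327] 37.36557296396483 0.6122493743896484
rest_seat [240.3, 372.3] 0.91 [ 0.5643 -0.0413  0.073 ]
rest_peg [235.9, 325.8] 0.56 [0.5317 0.0071 0.029 ]
```

```bash
cat > d.py <<'E'
from fit import *
np.set_printoptions(precision=4,suppress=True)
st=manip.sense()
im=cv2.imread('pics/w1.png')
P=[atz(ray('wrist',p,st),.01) for p in((243,131),(390,114),(395,208))]
print(P,[np.degrees(np.arctan2(*(b-a)[[1,0]])) for a,b in((P[0],P[1]),(P[1],P[2]))])
manip.snapshot('wrist')
for q,sx in(('disc_mid',(.49,.249,.58)),('worn_mid',(.5694,.298,.58))):
    M=[d for d in manip.masks_of('wrist',q) if 100<d['position'][1]<260]
    m=M[0]['pixels'].astype(np.float32)
    def pose(x):
        a=x[2]; zz=np.array([-np.cos(a),-np.sin(a),0]);xx=np.array([0,0,1.]);return np.array([x[0],x[1],.075]),np.c_[xx,np.cross(zz,xx),zz]
    x,c=fit([('wrist',m,st)],pose,sx,[.004,.004,.05]);print(q,x,np.degrees(x[2]),c)
    for (a,col) in((x[2],(0,255,0)),):
        p,Rm=pose([*x[:2],a]);
        for X in(PL,KN):cv2.polylines(im,[cv2.convexHull(proj('wrist',X@Rm.T+p,st).astype(np.int32))],1,col,1)
    cs=cv2.findContours(m.astype(np.uint8),0,1)[0];cv2.drawContours(im,cs,-1,(0,0,255),1)
cv2.imwrite('pics/w1o.png',cv2.resize(im[90:260,210:420],None,fx=3.5,fy=3.5))
E
python3 d.py
```

```text
[array([0.4231, 0.2697, 0.01  ]), array([0.5773, 0.3757, 0.01  ]), array([0.6493, 0.2711, 0.01  ])] [np.float64(34.51052734465941), np.float64(-55.46758174225187)]
disc_mid [0.492  0.2482 0.611 ] 35.00688405754572 0.1329900026321411
worn_mid [0.5645 0.2982 0.6113] 35.024181393128124 0.11165642738342285
```

View pics/w1o.png

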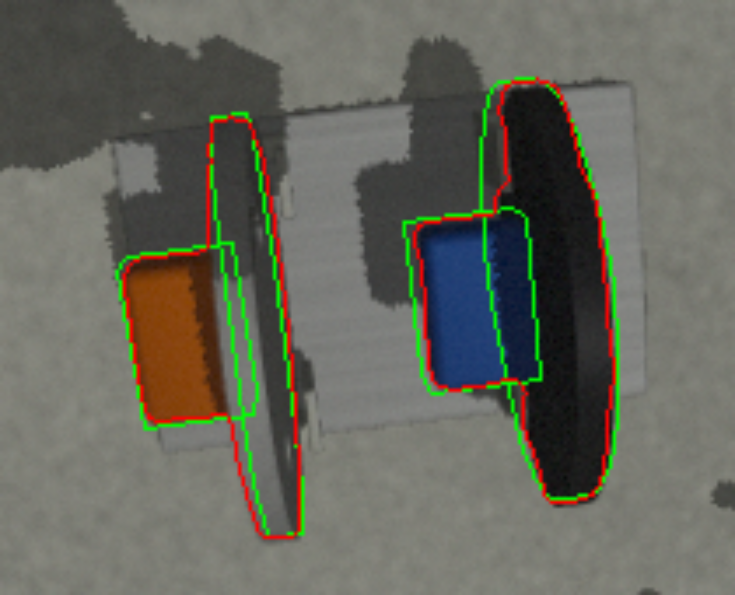

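The fit matches the picture, with the rack yaw at 35° and the disc at (0.492, 0.248). I'm grasping the top rim.

Request:
step_arm(
  targets="-8 0 0 -8;-8 0 50 -8;-8 0 100 -8;-8 0 140 -8;-8 0 155 -8;-8 0 165 -8;-8 0 165 -8",
  gripper=0.5,
)

```text
t: 3.55
tcp_pos: [0.4923, 0.2473, 0.1053]
tool_rot: [0.462, 0.887, -0.001, -0.001]
force: [0.4, -0.1, 0.5]
finger_gap: 0.502
gripper_force: 0.0
```

Request:
step_arm(
  targets="0 0 0 0;0 0 0 0;0 0 0 0;0 0 0 0;0 0 0 0;0 0 0 0",
  gripper=1,
  squeeze=60,
)

```text
t: 4.15
tcp_pos: [0.4938, 0.2479, 0.1077]
tool_rot: [0.462, 0.887, 0.001, 0.001]
force: [-0.3, -0.1, 6.8]
finger_gap: 0.11
gripper_force: 60.6
```

Request:
step_arm(
  targets="0 0 -5 0;0 0 -15 0;0 0 -30 0;0 0 -50 0;0 0 -75 0;0 0 -110 0;0 0 -135 0;0 0 -135 0",
)

```text
t: 4.95
tcp_pos: [0.4944, 0.2481, 0.2449]
tool_rot: [0.462, 0.887, 0.002, 0.003]
force: [0.2, 0.0, -3.0]
finger_gap: 0.106
gripper_force: 59.4
```

```bash
python3 b.py w2.png rest_seat:.073 rest_peg:.029
```

```text
[0.4944 0.2481 0.2449] [0.4622 0.8868 0.0025 0.0028] [ 0.2631  0.4115  1.604  -0.0001  1.1188 -0.3467] 4.95 [ 0.2272  0.0188 -3.0119]
rest_seat [206.5 372.8] 0.56 [ 0.5621 -0.0404  0.073 ]
```

View pics/w2.png

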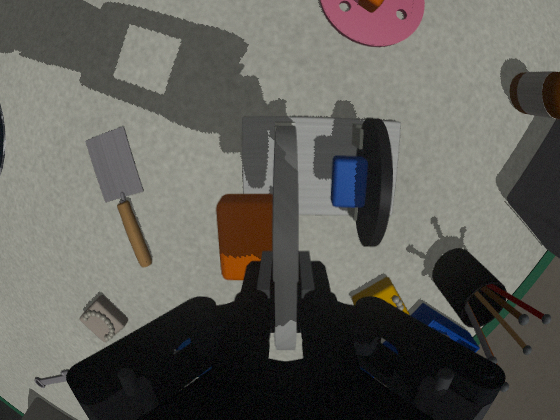

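The disc is held and clear of the rack. I'm carrying it to beside the rest for a near look.

Request:
step_arm(
  targets="-339 -157 -20 25;-339 -157 -20 25;-339 -157 -20 25;-339 -157 -20 25;-339 -157 -20 25;-339 -157 -20 25;-339 -157 -20 25;-339 -157 -20 25;-339 -157 -20 25;-339 -157 -20 25;-339 -157 -20 25;-339 -157 -20 25",
)

```text
t: 6.3
tcp_pos: [0.5572, -0.1187, 0.2605]
tool_rot: [0.643, 0.766, -0.0, -0.001]
force: [-0.6, -0.4, -3.0]
finger_gap: 0.108
gripper_force: 59.5
```

```bash
python3 b.py w3.png rest_seat:.073 rest_peg:.029 hub_seat:.06
```

```text
[ 0.5572 -0.1187  0.2605] [ 0.6427  0.7661 -0.0002 -0.0012] [-0.4061  0.4205  1.5382  0.0002  1.1853 -0.581 ] 6.3 [-0.5622 -0.4414 -2.9577]
rest_seat [306.9 105.1] 0.55 [ 0.5655 -0.0395  0.073 ]
rest_peg [283.3  60.3] 0.76 [0.533  0.0067 0.029 ]
hub_seat [266.3 337.7] 0.65 [ 0.571  -0.3449  0.06  ]
```

View pics/w3.png

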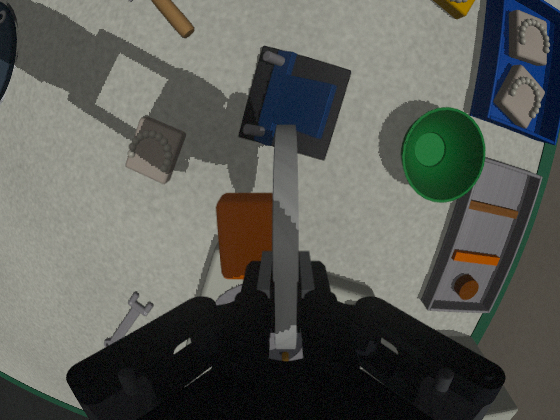

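The wrist view shows the rest with its pegs to the left: roots at about (283,60) and (265,131), tips at about (262,55) and (244,127). I'll work out its frame from these.

```bash
cat > e.py <<'E'
from h import *
np.set_printoptions(precision=4,suppress=True)
st=manip.sense()
g=lambda p,z:atz(ray('wrist',p,st),z)
for n,a,b,z in(('root',(283,60),(265,131),.029),('tip',(262,55.5),(244,127),.0453)):
    A,B=g(a,z),g(b,z);d=B-A;print(n,A,B,np.linalg.norm(d),'f yaw',np.degrees(np.arctan2(d[1],d[0]))-90)
# foot corners on table
F=[g(p,.003) for p in((263,47),(351,70),(324,160),(240,138))]
for i in range(4):
    d=F[(i+1)%4]-F[i];print('foot',F[i],np.linalg.norm(d),np.degrees(np.arctan2(d[1],d[0])))
im=cv2.imread('pics/w3.png');S=np.array([.5655,-.0395,.073])
cv2.imwrite('pics/w3c.png',cv2.resize(im[20:190,210:380],None,fx=3.5,fy=3.5))
# project model for candidate yaw
E
python3 e.py
```

```text
root [0.5338 0.0061 0.029 ] [ 0.5276 -0.0784  0.029 ] 0.08472806627492004 f yaw -184.1741411246637
tip [0.5111 0.0054 0.0453] [ 0.5047 -0.076   0.0453] 0.08169831004837894 f yaw -184.4591001725284
foot [0.5064 0.0216 0.003 ] 0.11035610233462173 -4.1296853212820315
foot [0.6165 0.0137 0.003 ] 0.11817356940521136 -95.48018240722745
foot [ 0.6052 -0.104   0.003 ] 0.10847202292608797 175.04893817507417
foot [ 0.4971 -0.0946  0.003 ] 0.11658916864254174 85.43296392213762
```

View pics/w3c.png

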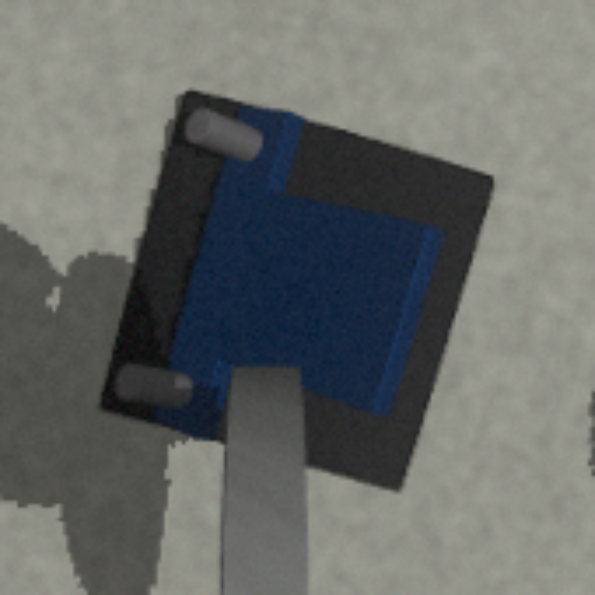

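Request:
step_arm(
  targets="88 -22 0 8;88 -22 0 14.5;88 -22 0 14.5;88 -22 30 14.5;88 -22 60 14.5;88 -22 90 14.5;88 -22 110 14.5;88 -22 125 14.5;88 -22 125 14.5",
)

```text
t: 7.4
tcp_pos: [0.5201, -0.0371, 0.1346]
tool_rot: [0.735, 0.679, -0.001, -0.002]
force: [-0.9, 0.3, -3.0]
finger_gap: 0.106
gripper_force: 59.5
```

```bash
python3 b.py w4.png; python3 -c "
from h import *
im=save('scene','s4.png');cv2.imwrite('pics/s4c.png',cv2.resize(im[150:300,180:380,::-1],None,fx=4,fy=4))"
```

```text
[ 0.5201 -0.0371  0.1346] [ 0.7345  0.6786 -0.0011 -0.0017] [-0.2856  0.5341  1.7794 -0.0002  0.8321 -0.2064] 7.4 [-0.8789  0.2679 -2.9995]
```

View pics/s4c.png

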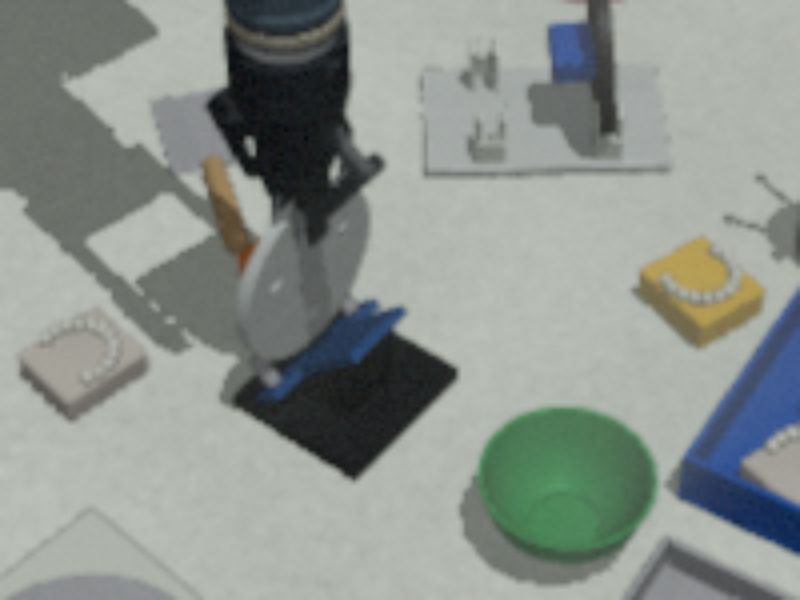

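The disc stands vertical just above the pegs, with its knob towards the robot. I'm lowering to contact.

Request:
step_arm(
  targets="2 0 4 0;2 0 7 0;2 0 9 0;2 0 11 0;2 0 11 0",
)

```text
t: 8.0
tcp_pos: [0.5232, -0.0359, 0.1284]
tool_rot: [0.735, 0.678, 0.001, 0.002]
force: [-2.1, 0.1, 15.1]
finger_gap: 0.107
gripper_force: 62.5
```

Request:
step_arm(
  targets="0 2 -3 0;0 2 -4 0",
)

```text
t: 8.2
tcp_pos: [0.5235, -0.0356, 0.1298]
tool_rot: [0.735, 0.678, 0.0, 0.0]
force: [0.1, -0.7, -3.0]
finger_gap: 0.107
gripper_force: 59.6
```

Request:
step_arm(
  targets="0 0 0 0;0 0 0 0;0 0 0 0",
  gripper=0.8,
  squeeze=20,
)

```text
t: 8.5
tcp_pos: [0.5237, -0.0357, 0.1293]
tool_rot: [0.735, 0.678, 0.0, 0.0]
force: [-0.1, -0.1, 0.1]
finger_gap: 0.197
gripper_force: 0.2
```

Request:
step_arm(
  targets="0 0 -7 0;0 0 -13 0;0 4 -13 0;0 8 -12 0;0 12 -12 0;0 16 -11 0;0 20 -10 0;0 24 -9 0;0 28 -8 0;0 31 -7 0;0 31 -7 0",
)

```text
t: 9.6
tcp_pos: [0.5547, -0.0381, 0.1361]
tool_rot: [0.735, 0.678, 0.0, 0.0]
force: [0.4, 0.5, -0.3]
finger_gap: 0.202
gripper_force: 0.4
```

```bash
python3 -c "
from h import *
im=save('scene','s5.png')[150:300,180:380,::-1];w=save('wrist','w5.png')[100:400,100:500,::-1]
cv2.imwrite('pics/s5c.png',np.hstack([cv2.resize(im,(400,300)),cv2.resize(w,(400,300))]))"
```

```text
(no output)
```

View pics/s5c.png

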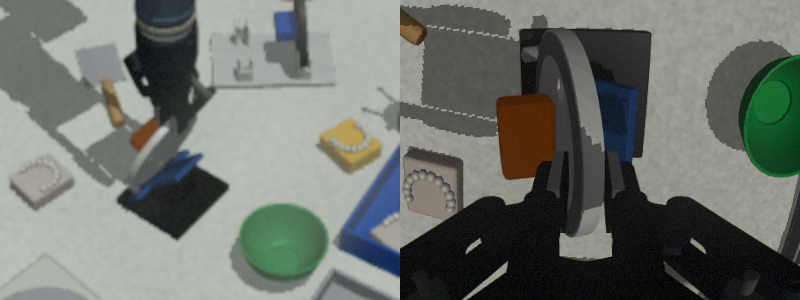

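The disc leans back between the fingers as planned. I'm continuing the arc.

Request:
step_arm(
  targets="0 -4 0 0;0 -3 1 0;0 3 2 0;0 9 4 0;0 14 7 0;0 19 9 0;0 24 12 0;0 29 15 0;0 34 19 0;0 38 22 0;0 42 26 0;0 46 29 0",
  gripper=0.55,
)

```text
t: 10.9
tcp_pos: [0.6, -0.0416, 0.1068]
tool_rot: [0.735, 0.678, -0.0, -0.0]
force: [0.3, -0.5, -0.5]
finger_gap: 0.452
gripper_force: 0.0
```

```bash
python3 -c "
from h import *
im=save('scene','s6.png')[150:300,180:380,::-1];w=save('wrist','w6.png')[100:400,100:500,::-1]
cv2.imwrite('pics/s6c.png',np.hstack([cv2.resize(im,(400,300)),cv2.resize(w,(400,300))]))"
```

```text
(no output)
```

View pics/s6c.png

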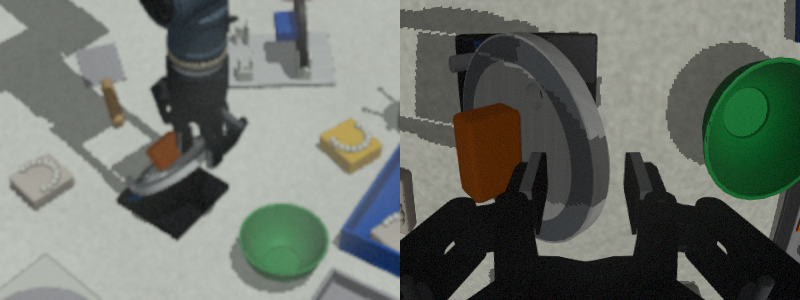

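The disc lies on the rest with the fingers clear. I'm lifting and turning to look square-on.

Request:
step_arm(
  targets="0 1 -25 0;0 1 -60 0;0 -20 -90 -8;0 -39 -90 -17;0 -39 -90 -25;0 -39 -90 -34;0 -39 -90 -42;0 -39 -90 -51;0 -39 -90 -60;0 -39 -90 -68;0 -39 -90 -77;0 -39 -90 -85",
  gripper=0,
)

```text
t: 12.2
tcp_pos: [0.5608, -0.0385, 0.1974]
tool_rot: [0.081, 0.997, -0.0, -0.0]
force: [1.0, 0.1, 0.6]
finger_gap: 0.998
gripper_force: 0.0
```

Request:
step_arm(
  targets="0 0 0 -5;0 0 0 -5;0 0 0 -5",
)

```text
t: 12.5
tcp_pos: [0.561, -0.0386, 0.1974]
tool_rot: [0.041, 0.999, 0.0, -0.0]
force: [-0.1, 0.3, -0.6]
finger_gap: 0.999
gripper_force: 0.0
```

```bash
cat > f.py <<'E'
from fit import *
import sys
np.set_printoptions(precision=4,suppress=True)
st=manip.sense();im=save('wrist','w7.png')[:,:,::-1].copy()
print(st['t'],st['tcp_pos'],st['tool_rot'],st['q'])
M=manip.masks_of('wrist','disc_mid');print([(d['position'],d['p'],d['pixels'].sum()) for d in M])
m=max(M,key=lambda d:d['p'])['pixels'].astype(np.float32)
def pose(x):
    a=x[2];b=x[3];f=np.array([np.cos(a),np.sin(a),0]);u=np.array([0,0,1.])
    zz=f*np.sin(b)+u*np.cos(b);xx=-f*np.cos(b)+u*np.sin(b)
    Rm=np.c_[xx,np.cross(zz,xx),zz]
    return np.array([x[0],x[1],x[4]]),Rm@R.from_rotvec([0,0,x[5]]).as_matrix()
a0=np.radians(175.5)
base=[.5665,-.039,a0,np.pi/4,.073,0]
full=lambda y:[y[0],y[1],a0,np.pi/4,.073,y[2]]
x,c=fit([('wrist',m,st)],lambda y:pose(full(y)),[.5665,-.039,0.],[.004,.004,.1]);print('xy,roll',x,np.degrees(x[2]),c)
p,Rm=pose(full(x));print('knob',p+Rm@[0,0,.022],'ydir',np.degrees(np.arctan2(Rm[1,1],Rm[0,1])),Rm[2,1])
for X in [PL,KN]+HO:cv2.polylines(im,[cv2.convexHull(proj('wrist',X@Rm.T+p,st).astype(np.int32))],1,(0,255,0),1)
cv2.drawContours(im,cv2.findContours(m.astype(np.uint8),0,1)[0],-1,(0,0,255),1)
cv2.imwrite('pics/w7o.png',im)
for q in('disc_mid','disc_knob'):
    for d in manip.mark_of('wrist',q)[:2]:print(q,d['position'],d['p'],atz(ray('wrist',d['position'],st),.073 if q=='disc_mid' else .0886))
E
python3 f.py
```

```text
12.5 [ 0.561  -0.0386  0.1974] [ 0.0412  0.9992  0.     -0.0001] [-0.2673  0.4862  1.6272 -0.      1.0284 -1.7557]
[([280.2, 199.3], 0.9, np.int64(16342))]
xy,roll [ 0.5613 -0.0399  0.0832] 4.768865613308731 0.03651559352874756
knob [ 0.5457 -0.0387  0.0886] ydir 88.87599335011504 -0.05878626922414267
disc_mid [284.3, 194.0] 0.8 [ 0.5601 -0.039   0.073 ]
disc_knob [285.5, 185.8] 0.77 [ 0.5488 -0.037   0.0886]
```

View pics/w7o.png

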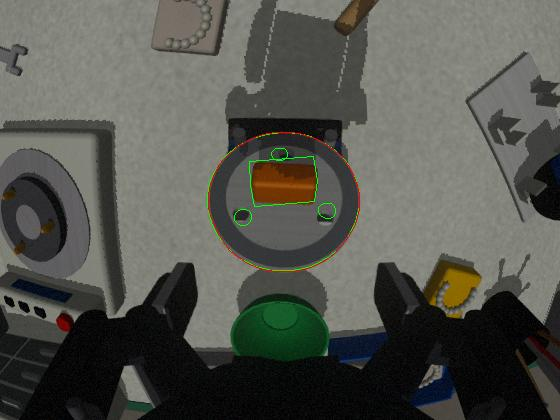

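```bash
cat >> f.py <<'E'
print('---')
V=[('wrist',m,st)]
manip.snapshot('scene');D=[d for d in manip.masks_of('scene','disc_mid') if abs(d['position'][1]-230)<40]
print([(d['position'],d['p']) for d in D])
if D:V.append(('scene',D[0]['pixels'].astype(np.float32),None))
for vs in(V[:1],V):
    x,c=fit(vs,lambda y:pose([y[0],y[1],a0,y[2],y[3],.02]),[.5613,-.04,.785,.073],[.004,.004,.1,.005]);p,Rm=pose([x[0],x[1],a0,x[2],x[3],0.02]);print(x,np.degrees(x[2]),c,'knob',p+Rm@[0,0,.022])
E
python3 f.py|sed -n '/---/,$p'
```

```text
---
[([267.2, 228.1], 0.82)]
[ 0.561  -0.0401  0.7386  0.0741] 42.31957928325188 0.024520158767700195 knob [ 0.5462 -0.0389  0.0904]
[ 0.5618 -0.0401  0.7575  0.072 ] 43.402465899371066 0.11595273017883301 knob [ 0.5468 -0.0389  0.0879]
```

The overlay shows the disc flat on the rest, centred at about (281,200), with the knob level. I'm grasping the knob across its ends.

Request:
step_arm(
  targets="18 -2 0 0;18 -2 50 0;18 -2 85 0;18 -2 105 0;18 -2 114 0;18 -2 120 0;18 -2 120 0",
  gripper=0.1,
)

```text
t: 13.7
tcp_pos: [0.5434, -0.0392, 0.0773]
tool_rot: [0.04, 0.999, -0.0, 0.0]
force: [-0.5, -0.1, 0.1]
finger_gap: 0.898
gripper_force: 0.0
```

```bash
python3 -c "
from h import *
im=save('scene','s8.png')[150:300,180:380,::-1];w=save('wrist','w8.png')[100:400,100:500,::-1]
cv2.imwrite('pics/s8c.png',np.hstack([cv2.resize(im,(400,300)),cv2.resize(w,(400,300))]))"
```

Request:
step_arm(
  targets="0 0 3 0;0 0 3 0;0 0 3 0;0 0 3 0;0 0 3 0;0 0 3 0",
  gripper=1,
  squeeze=45,
)

```text
t: 14.4
tcp_pos: [0.5434, -0.0386, 0.0751]
tool_rot: [0.041, 0.999, 0.0, 0.001]
force: [0.3, 3.5, 6.0]
finger_gap: 0.583
gripper_force: 46.8
```

Request:
step_arm(
  targets="2 0 -3 0;4 0 -8 0;6 0 -15 0;10 0 -30 0;10 0 -50 0;10 0 -80 0;10 0 -100 0;10 0 -100 0",
)

```text
t: 15.2
tcp_pos: [0.5346, -0.0391, 0.1778]
tool_rot: [0.04, 0.999, -0.001, 0.003]
force: [0.6, 0.5, -4.7]
finger_gap: 0.58
gripper_force: 47.5
```

```bash
cat > g.py <<'E'
from fit import *
np.set_printoptions(precision=4,suppress=True)
st=manip.sense();manip.snapshot('wrist');print(st['t'],st['tcp_pos'],st['q'])
M=manip.masks_of('wrist','disc_mid');print([(d['position'],d['p'],d['pixels'].sum()) for d in M[:3]])
for c in('wrist',):
    for q in('disc_mid','disc_knob'):
        print(q,[(np.round(d['position']),round(d['p'],2)) for d in manip.mark_of(c,q)[:3]])
T=R.from_quat(st['tool_rot']).as_matrix()
m=M[0]['pixels'].astype(np.float32)
gp=st['tcp_pos']+T@[0,0,-.024]
def pose(x):  # tilt b about tool y through grasp point, lever L, fwd shift
    f=T[:,0];u=-T[:,2];b=x[0]
    zz=f*np.sin(b)+u*np.cos(b);xx=-f*np.cos(b)+u*np.sin(b)
    return gp-zz*x[1]+xx*x[2]+T[:,1]*x[3],np.c_[xx,np.cross(zz,xx),zz]
# fit against visible part only: one-sided
import itertools
best=None
for b in np.radians(range(-20,95,10)):
    x,c=fit([('wrist',m,st)],pose,[b,.03,0,0],[.1,.003,.003,.002])
    if best is None or c<best[1]:best=(x,c)
x,c=best;print(np.degrees(x[0]),x[1:],c);p,_=pose(x);print('mid',p)
E
python3 g.py
```

```text
15.2 [ 0.5346 -0.0391  0.1778] [-0.2813  0.4793  1.7154 -0.0005  0.94   -1.7714]
[([289.6, 165.2], 0.68, np.int64(5144)), ([284.3, 260.2], 0.67, np.int64(26068)), ([30.7, 240.9], 0.34, np.int64(4196))]
disc_mid []
disc_knob [(array([287., 287.]), 0.87), (array([538., 164.]), 0.59)]Traceback (most recent call last):
  File "g.py", line 19, in <module>
    x,c=fit([('wrist',m,st)],pose,[b,.03,0,0],[.1,.003,.003,.002])
        ~~~^^^^^^^^^^^^^^^^^^^^^^^^^^^^^^^^^^^^^^^^^^^^^^^^^^^^^^^
  File "fit.py", line 20, in fit
    o=minimize(cost,x0,method='Nelder-Mead',options=dict(initial_simplex=sim,xatol=1e-4,fatol=1e-5,maxiter=300))
    res = _minimize_neldermead(fun, x0, args, callback, bounds=bounds,
                               **options)
    fxcc = func(xcc)
    fx = function(np.copy(x), *(wrapper_args + args))
  File "fit.py", line 17, in cost
    r=render(cam,p,Rm,st);c+=1-np.minimum(r,m).sum()/np.maximum(r,m).sum()
  File "fit.py", line 10, in render
    uv=proj(cam,X@Rm.T+p,st); cv2.fillPoly(m,[cv2.convexHull(((uv+.5)*S).astype(np.int32))],1)
  File "h.py", line 24, in proj
    c=manip.get_calibration(cam); f=210/np.tan(np.radians(c['fov_y']/2));P=np.atleast_2d(P)
ValueError: time passes only in moves, steps and waits
```

```bash
sed -i 's/^from station import manip/from station import manip\nimport functools\ncal=functools.lru_cache(None)(lambda c:manip.get_calibration(c))/; s/c=manip.get_calibration(cam)/c=cal(cam)/' h.py
sed -i "s/m=M\[0\]/m=max(M,key=lambda d:d['pixels'].sum())/" g.py; python3 g.py
```

```text
15.4 [ 0.5317 -0.0381  0.1733] [-0.2813  0.4858  1.7198 -0.0002  0.939  -1.7713]
[([282.0, 260.0], 0.56, np.int64(26223))]
disc_mid [(array([285., 292.]), 0.72)]
disc_knob [(array([288., 284.]), 0.96)]
-11.15728595344212 [ 0.0336  0.0307 -0.0001] 0.22542190551757812
mid [ 0.5552 -0.0401  0.1583]
```

```bash
cat > g2.py <<'E'
from fit import *
np.set_printoptions(precision=4,suppress=True)
st=manip.sense();im=save('wrist','w9.png');print(st['t'],st['tcp_pos'])
M=manip.masks_of('wrist','disc_mid');m=max(M,key=lambda d:d['pixels'].sum())['pixels'].astype(np.float32)
ys,xs=np.nonzero(m);print('mask',xs.min(),xs.max(),ys.min(),ys.max(),[(r,np.nonzero(m[r])[0][[0,-1]].tolist()) for r in range(ys.min(),ys.max(),15)])
T=R.from_quat(st['tool_rot']).as_matrix();gp=st['tcp_pos']+T@[0,0,-.024]
def pose(x):
    f=T[:,0];u=-T[:,2];b=x[0]
    zz=f*np.sin(b)+u*np.cos(b);xx=-f*np.cos(b)+u*np.sin(b)
    return gp-zz*x[1]+xx*x[2]+T[:,1]*x[3],np.c_[xx,np.cross(zz,xx),zz]
W=np.zeros_like(m);W[:270]=1
def cost(x):
    p,Rm=pose(x);r=render('wrist',p,Rm,st);return 1-(np.minimum(r,m)*W).sum()/(np.maximum(r,m)*W).sum()+((x[1]-.031)/.03)**2+(x[2]/.03)**2
for b in np.radians([-10,0,15,30,45,60]):
    sim=np.array([b,.031,0,0])+np.vstack([np.zeros(4),np.diag([.1,.003,.003,.003])])
    o=minimize(cost,sim[0],method='Nelder-Mead',options=dict(initial_simplex=sim,xatol=1e-4,fatol=1e-5,maxiter=150))
    print(np.degrees(o.x[0]),o.x[1:],o.fun)
E
python3 g2.py
```

```text
15.6 [ 0.5324 -0.0382  0.1732]
mask 163 406 182 364 [(182, [267, 303]), (197, [222, 344]), (212, [201, 366]), (227, [188, 380]), (242, [178, 391]), (257, [172, 397]), (272, [167, 402]), (287, [164, 405]), (302, [164, 406]), (317, [230, 341]), (332, [227, 338]), (347, [227, 343]), (362, [182, 186])]
39.3805863991652 [ 0.0307 -0.0003 -0.0002] 0.06355847670636974
39.02685090514569 [ 0.0306  0.0001 -0.0001] 0.06315648999349419
39.159554295338836 [ 0.0306 -0.0001 -0.0001] 0.06356371228534742
38.97961269436487 [ 0.0306  0.0001 -0.0002] 0.063296484746542
38.709512572509716 [ 0.0309  0.0001 -0.0002] 0.0633385712820459
38.378303489085184 [ 0.031   0.0005 -0.0001] 0.06351398350662342
```

Tilt is about 39° in the grip. I'll set the disc down on clear table and press it flat, pivoting about the grip line.

Request:
step_arm(
  targets="178 -245 0 0;178 -245 0 0;178 -245 0 0;178 -245 0 0;178 -245 0 0;178 -245 0 0;178 -245 0 0;178 -245 40 0;178 -245 80 0;178 -245 105 0;178 -245 105 0",
)

```text
t: 16.8
tcp_pos: [0.3351, -0.2666, 0.0668]
tool_rot: [0.04, 0.999, 0.003, -0.002]
force: [0.1, 0.7, -3.9]
finger_gap: 0.577
gripper_force: 49.1
```

```bash
python3 g2.py; python3 - <<'E'
from h import *
manip.snapshot('top')
for q in('disc_mid','hub_seat','spindle','grinder'):
    print(q,[(np.round(d['position']).tolist(),round(d['p'],2)) for d in manip.mark_of('top',q)[:3]])
E
```

```text
16.8 [ 0.3351 -0.2666  0.0668]
mask 164 405 181 364 [(181, [268, 280]), (196, [223, 343]), (211, [203, 366]), (226, [189, 379]), (241, [179, 389]), (256, [172, 397]), (271, [167, 401]), (286, [165, 404]), (301, [164, 405]), (316, [230, 340]), (331, [227, 338]), (346, [227, 343]), (361, [182, 185])]
38.62296581358251 [ 0.0311  0.0001 -0.0002] 0.06310988296140706
38.683501486188916 [ 0.0312 -0.     -0.0002] 0.06309421112926049
38.47016744555222 [ 0.031   0.0002 -0.0002] 0.06309409360417799
38.61460044700859 [ 0.0312  0.     -0.0002] 0.06312473688845881
38.585025674611806 [ 0.031   0.0001 -0.0002] 0.0631639379214417
38.167964070939306 [ 0.0312  0.0004 -0.0002] 0.06321946322089657
disc_mid [([142.0, 229.0], 0.82)]
hub_seat [([409.0, 188.0], 0.71)]Traceback (most recent call last):
  File "<stdin>", line 4, in <module>
ValueError: it knows: disc_knob, disc_mid, grinder, hub_seat, rack_mid, rest_peg, rest_seat, worn_mid
```

Request:
step_arm(
  targets="0 0 20 0;0 0 23 0;-3 0 24 0;-5 0 25 0;-8 0 26 0;-10 0 28 0;-10 0 28 0",
  squeeze=25,
)

```text
t: 17.75
tcp_pos: [0.3475, -0.2698, 0.0438]
tool_rot: [0.041, 0.999, -0.001, 0.002]
force: [2.5, 2.4, 10.1]
finger_gap: 0.575
gripper_force: 41.7
```

Request:
step_arm(
  targets="-2 0 2 0;-5 0 3 0;-8 0 5 0;-10 0 6 0;-12 0 8 0;-12 0 8 0",
)

```text
t: 18.35
tcp_pos: [0.3592, -0.2706, 0.0354]
tool_rot: [0.041, 0.999, -0.001, 0.001]
force: [1.9, 1.2, 5.1]
finger_gap: 0.578
gripper_force: 42.3
```

```bash
python3 g2.py|head -4
```

```text
18.35 [ 0.3592 -0.2706  0.0354]
mask 164 406 154 360 [(154, [273, 298]), (169, [226, 344]), (184, [204, 366]), (199, [191, 380]), (214, [180, 390]), (229, [173, 397]), (244, [168, 402]), (259, [165, 404]), (274, [164, 406]), (289, [166, 405]), (304, [169, 402]), (319, [231, 338]), (334, [227, 344]), (349, [229, 341])]
19.83925958622836 [ 0.0315 -0.      0.0004] 0.05868355506497318
20.06132613409205 [ 0.0315 -0.0002  0.0004] 0.05865796843032382
```

It is pivoting cleanly, now at 20°.

Request:
step_arm(
  targets="-3 0 3 0;-6 0 7 0;-8 0 11 0;-11 0 15 0;-13 0 19 0;-15 0 23 0;-16 0 26 0;-16 0 27 0;-16 0 27 0",
)

```text
t: 19.35
tcp_pos: [0.377, -0.2729, 0.0103]
tool_rot: [0.041, 0.999, -0.003, 0.003]
force: [7.1, 4.1, 21.6]
finger_gap: 0.58
gripper_force: 48.3
```

```bash
python3 g2.py|head -4
```

```text
19.35 [ 0.377  -0.2729  0.0103]
mask 160 411 129 355 [(129, [285, 288]), (144, [224, 346]), (159, [204, 369]), (174, [187, 384]), (189, [176, 396]), (204, [169, 403]), (219, [163, 408]), (234, [161, 410]), (249, [161, 411]), (264, [163, 409]), (279, [167, 404]), (294, [174, 397]), (309, [228, 342]), (324, [229, 342]), (339, [226, 345]), (354, [261, 308])]
-2.286287648200465 [0.03   0.0001 0.0007] 0.04583070691560608
-1.9615834021287155 [0.0302 0.     0.0007] 0.04591961719351972
```

Request:
step_arm(
  targets="0 0 -5 0;0 0 -5 0",
)

```text
t: 19.65
tcp_pos: [0.3748, -0.2721, 0.013]
tool_rot: [0.04, 0.999, -0.001, 0.001]
force: [-0.5, -0.0, -4.1]
finger_gap: 0.582
gripper_force: 45.3
```

Request:
step_arm(
  targets="0 0 0 0;0 0 0 0;0 0 0 0",
  gripper=0.3,
)

```text
t: 19.95
tcp_pos: [0.3738, -0.2714, 0.0112]
tool_rot: [0.04, 0.999, 0.0, -0.0]
force: [1.2, 0.5, -0.4]
finger_gap: 0.703
gripper_force: 0.0
```

Request:
step_arm(
  targets="0 0 0 0;0 0 0 0;0 0 0 0;0 0 0 0",
  gripper=1,
  squeeze=60,
)

```text
t: 20.35
tcp_pos: [0.3738, -0.2714, 0.0114]
tool_rot: [0.04, 0.999, -0.0, -0.0]
force: [-1.0, -0.6, 4.6]
finger_gap: 0.575
gripper_force: 63.2
```

Request:
step_arm(
  targets="0 0 -20 0;0 0 -60 0;0 0 -110 0;0 0 -150 0;0 0 -150 0",
)

```text
t: 20.85
tcp_pos: [0.376, -0.2735, 0.1652]
tool_rot: [0.04, 0.999, -0.004, 0.004]
force: [1.3, -0.7, -4.5]
finger_gap: 0.576
gripper_force: 64.4
```

```bash
python3 g2.py|head -4;python3 -c "
from h import *
st=manip.sense();print(st['q'],st['tool_rot'])
for d in manip.mark_of('wrist','hub_seat')[:2]:print(d['position'],d['p'],atz(ray('wrist',d['position'],st),.06))"
```

```text
20.85 [ 0.376  -0.2735  0.1652]
mask 161 410 131 356 [(131, [272, 298]), (146, [225, 346]), (161, [202, 369]), (176, [187, 386]), (191, [176, 395]), (206, [168, 402]), (221, [163, 406]), (236, [161, 410]), (251, [162, 409]), (266, [164, 408]), (281, [168, 404]), (296, [175, 395]), (311, [228, 341]), (326, [228, 342]), (341, [226, 344])]
-0.3280128683747281 [ 0.0305 -0.0001  0.0004] 0.045233211433614036
-0.05684138408956252 [ 0.0306 -0.0002  0.0004] 0.0451450475878919
[-8.70277777e-01  4.24362187e-01  1.90502196e+00  1.04617440e-04
  8.12348186e-01 -2.36075498e+00] [ 4.01847168e-02  9.99192265e-01  7.71627246e-05 -1.91052824e-05]
[244.4, 336.7] 0.26 [ 0.50717306 -0.32135755  0.06      ]
```

The disc is level in the grip. Next is the hub's stud angle and centre, measured from the earlier pictures by colour.

```bash
cat > hub.py <<'E'
from h import *
np.set_printoptions(precision=4,suppress=True)
def studs(fn,cam,c0,rad,st=None,z=.072,k=1.35):
    im=cv2.imread(fn).astype(float);B,G,Rr=im[...,0],im[...,1],im[...,2]
    yy,xx=np.mgrid[:420,:560]
    m=((Rr>B*k+15)&(Rr>60)&(G>B)&(np.hypot(xx-c0[0],yy-c0[1])<rad)).astype(np.uint8)
    n,l,s,c=cv2.connectedComponentsWithStats(m)
    for i in range(1,n):
        if s[i,4]>3:
            w=atz(ray(cam,c[i],st),z);d=w[:2]-[.572,-.350];print(fn,c[i].round(1),s[i,4],w.round(4),'r',np.hypot(*d).round(4),'ang',np.degrees(np.arctan2(d[1],d[0])).round(1))
if __name__=='__main__':
    studs('pics/top0.png','top',(411,187),30)
    studs('pics/scene0.png','scene',(198,320),35)
    studs('pics/w7.png','wrist',(30,220),75,dict(tcp_pos=np.array([.561,-.0386,.1974]),tool_rot=[.0412,.9992,0,-.0001]))
E
python3 hub.py
```

```text
pics/scene0.png [210.5 306.3] 23 [ 0.5781 -0.3094  0.072 ] r 0.041 ang 81.5
pics/scene0.png [181.3 314.5] 22 [ 0.5345 -0.363   0.072 ] r 0.0397 ang -160.8
pics/scene0.png [201.6 331.9] 23 [ 0.6034 -0.374   0.072 ] r 0.0395 ang -37.4
pics/w7.png [  4.  197.1] 23 [ 0.5341 -0.3652  0.072 ] r 0.0408 ang -158.1
pics/w7.png [ 43.3 230. ] 24 [ 0.5777 -0.3098  0.072 ] r 0.0406 ang 81.9
pics/w7.png [ 15.4 251.2] 21 [ 0.6031 -0.3755  0.072 ] r 0.0402 ang -39.3
```

Both views agree: hub centre (0.572, -0.350) and studs at 81° mod 120. The disc needs a turn of -26. I'm moving so the camera sees the hub beyond the disc.

Request:
step_arm(
  targets="-318 -3 -10 -26;-318 -3 -10 -26;-318 -3 -10 -26;-318 -3 -10 -26;-318 -3 -10 -26;-318 -3 -10 -26;-318 -3 -10 -26;-318 -3 -10 -26;-318 -3 -10 -26;-318 -3 -10 -26;-318 -3 -10 -26",
)

```text
t: 22.1
tcp_pos: [0.6889, -0.2998, 0.1702]
tool_rot: [-0.185, 0.983, 0.001, -0.001]
force: [0.2, -0.3, -3.6]
finger_gap: 0.579
gripper_force: 64.3
```

```bash
cat > k.py <<'E'
from hub import *
st=manip.sense();im=save('wrist','w10.png');print(st['t'],st['tcp_pos'],st['tool_rot'],st['q'][5])
for d in manip.mark_of('wrist','hub_seat')[:2]:print(d['position'],d['p'],atz(ray('wrist',d['position'],st),.06))
c0=proj('wrist',[.572,-.35,.07],st)[0];print(c0)
for z in(.069,):studs('pics/w10.png','wrist',c0,75,st,z)
E
python3 k.py; python3 g2.py|head -4
```

```text
22.1 [ 0.6889 -0.2998  0.1702] [-0.1851  0.9827  0.001  -0.0012] -2.5017826103806917
[284.7, 41.4] 0.76 [ 0.5712 -0.3459  0.06  ]
[279.1101  38.0231]
pics/w10.png [238.3  65.4] 156 [ 0.6018 -0.3707  0.069 ] r 0.0363 ang -34.9
pics/w10.png [332.   64.8] 141 [ 0.5762 -0.3065  0.069 ] r 0.0437 ang 84.5
22.2 [ 0.6896 -0.3001  0.1714]
mask 160 410 130 356 [(130, [275, 286]), (145, [227, 345]), (160, [204, 368]), (175, [188, 385]), (190, [176, 394]), (205, [169, 402]), (220, [164, 406]), (235, [162, 410]), (250, [161, 409]), (265, [164, 408]), (280, [167, 404]), (295, [175, 397]), (310, [229, 341]), (325, [228, 342]), (340, [226, 344]), (355, [273, 305])]
-0.5707580605670274 [0.0306 0.     0.0002] 0.047340649707675694
-0.379678539470527 [ 0.0305 -0.0001  0.0001] 0.04720842381623749
```

```bash
sed -i 's/w10.png/w11.png/g' k.py; python3 k.py
```

```text
22.3 [ 0.6901 -0.3001  0.1718] [-0.1852  0.9827 -0.0001  0.0001] -2.501719743193898
[287.1, 37.2] 0.7 [ 0.5687 -0.3461  0.06  ]
[280.6314  36.7819]
pics/w11.png [240.   63.8] 161 [ 0.6017 -0.3708  0.069 ] r 0.0362 ang -35.0
pics/w11.png [333.4  63.3] 138 [ 0.576  -0.3064  0.069 ] r 0.0437 ang 84.7
```

Request:
step_arm(
  targets="10 0 -40 0;10 0 -40 0;10 0 -40 0;10 0 -40 0",
)

```text
t: 22.8
tcp_pos: [0.6807, -0.3029, 0.21]
tool_rot: [-0.186, 0.983, 0.001, -0.001]
force: [0.5, 0.0, -3.8]
finger_gap: 0.575
gripper_force: 64.5
```

```bash
sed -i 's/w11.png/w12.png/g' k.py; python3 k.py
```

```text
22.8 [ 0.6807 -0.3029  0.21  ] [-0.1856  0.9826  0.0009 -0.0007] -2.5124762205793063
[287.9, 58.8] 0.66 [ 0.5701 -0.3434  0.06  ]
[279.9841  56.5557]
pics/w12.png [285.   13.3] 127 [ 0.5336 -0.3605  0.069 ] r 0.0398 ang -164.8
pics/w12.png [244.7  79.9] 109 [ 0.6016 -0.3709  0.069 ] r 0.0363 ang -35.2
pics/w12.png [325.4  79.7] 103 [ 0.5762 -0.3065  0.069 ] r 0.0437 ang 84.5
```

Request:
step_arm(
  targets="50 0 0 0;90 0 0 0;118 0 20 0;118 0 50 0;118 0 80 0;118 0 105 0;118 0 110 0;118 0 110 0;118 0 110 0",
)

```text
t: 23.8
tcp_pos: [0.5724, -0.3471, 0.1023]
tool_rot: [-0.186, 0.983, -0.001, 0.001]
force: [0.6, -0.2, -3.5]
finger_gap: 0.577
gripper_force: 64.1
```

```bash
python3 -c "
from h import *
s=manip.sense();print(s['tcp_pos'],s['tool_rot'],s['force'])"
```

```text
[ 0.57236699 -0.34709844  0.1022706 ] [-1.85716376e-01  9.82602783e-01 -8.54729458e-04  6.84762423e-04] [ 0.61166047 -0.24855383 -3.49459944]
```

Request:
step_arm(
  targets="1 0 6 0;1 0 10 0;1 0 12 0;1 0 14 0;1 0 16 0;1 0 18 0;1 0 18 0",
)

```text
t: 24.5
tcp_pos: [0.5703, -0.3468, 0.0829]
tool_rot: [-0.186, 0.983, 0.0, -0.0]
force: [-0.5, -0.6, -4.8]
finger_gap: 0.575
gripper_force: 64.2
```

The studs are entering the holes with no contact force.

Request:
step_arm(
  targets="0 0 3 0;0 0 6 0;0 0 8 0;0 0 10 0;0 0 11 0;0 0 12 0;0 0 12 0",
)

```text
t: 25.2
tcp_pos: [0.5705, -0.3469, 0.0716]
tool_rot: [-0.186, 0.983, -0.0, 0.0]
force: [-0.4, 0.7, -3.6]
finger_gap: 0.574
gripper_force: 64.3
```

Nearly home, so I'm going down gently to contact and then releasing.

Request:
step_arm(
  targets="0 0 1 0;0 0 2 0;0 0 3 0;0 0 3 0",
)

```text
t: 25.6
tcp_pos: [0.5705, -0.3469, 0.0715]
tool_rot: [-0.186, 0.983, -0.0, 0.0]
force: [-4.2, 3.0, 11.6]
finger_gap: 0.575
gripper_force: 66.3
```

Request:
step_arm(
  targets="0 0 0 0;0 0 0 0;0 0 0 0;0 0 0 0",
  gripper=0.2,
)

```text
t: 26.0
tcp_pos: [0.5706, -0.347, 0.0681]
tool_rot: [-0.186, 0.983, -0.0, 0.0]
force: [0.6, 0.1, 0.6]
finger_gap: 0.806
gripper_force: 0.0
```

Request:
step_arm(
  targets="0 0 -20 0;0 0 -60 0;-20 0 -110 0;-60 0 -130 0;-60 0 -130 0;-60 0 -130 0",
)

```text
t: 26.6
tcp_pos: [0.6269, -0.3245, 0.1986]
tool_rot: [-0.186, 0.982, -0.0, 0.0]
force: [-0.3, -0.9, -0.6]
finger_gap: 0.801
gripper_force: 0.0
```

```bash
cat > z.py <<'E'
from fit import *
np.set_printoptions(precision=4,suppress=True)
st=manip.sense();save('wrist','w13.png');print(st['t'],st['tcp_pos'])
M=[d for d in manip.masks_of('wrist','disc_mid')];m=max(M,key=lambda d:d['pixels'].sum())['pixels'].astype(np.float32)
def pose(x):
    a=np.radians(21.4);u=np.array([0,0,1.]);xx=np.array([np.cos(a),np.sin(a),0]);yy=np.cross(u,xx)
    return np.array(x[:3]),np.c_[xx,yy,u]@R.from_rotvec([x[3],x[4],0]).as_matrix()
x,c=fit([('wrist',m,st)],pose,[.5705,-.347,.065,0,0],[.003,.003,.004,.05,.05]);print(x[:3],np.degrees(x[3:]),c)
manip.snapshot('scene');D=[d for d in manip.masks_of('scene','disc_mid') if np.hypot(*(np.array(d['position'])-(198,318)))<40]
if D:
    x,c=fit([('wrist',m,st),('scene',D[0]['pixels'].astype(np.float32),None)],pose,[.5705,-.347,.065,0,0],[.003,.003,.004,.05,.05]);print(x[:3],np.degrees(x[3:]),c)
print([(d['position'],d['p']) for d in manip.mark_of('scene','worn_mid')[:1]])
E
python3 z.py
```

```text
26.6 [ 0.6269 -0.3245  0.1986]
[ 0.5705 -0.3471  0.0647] [1.1687 0.0419] 0.04464709758758545
[ 0.5701 -0.3473  0.0633] [-1.3523 -1.3614] 0.14978456497192383
[([329.3, 159.2], 0.75)]
```

```bash
python3 -c "
from station import manip
print(manip.sign_off())"
```

```text
the job is handed in; nothing more can be done
None
```

I leaned the fresh disc on the rest, let it go and took it again by the knob, then put it on the hub: it measures fully down and level to about a degree, the worn disc's mark is unmoved, and I handed the job in at about 27 s with no verdict shown; by mistake I viewed 11 pictures, one over the limit of 10.

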